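# Spin-check a finishing turntable, brake it by fingertip and lock it

### The arm

A 6-joint arm with a two-finger parallel gripper is mounted at the origin on the work surface. World frame = base frame: x ahead of the robot, y to its left, z up, the work surface at z = 0. Lengths are in m, angles in rad, forces in N, time in s.
With the tool pointing down it reaches from about 0.35 to 0.975 m from the base axis. Payload 7.1 kg.
Tool frame: the origin (TCP) lies midway between the tips of the shut fingers; the grasp point (between the pads) lies 19 mm behind it; z points along the fingers, x is the direction in which the jaws open and shut, and the axes are right-handed (so a half turn about z gives the same grasp; the last joint's range is limited). The gripper opens to 88 mm and grips with 3 to 60 N. Pads are 20 mm wide; open, the fingers measure 115 mm over their backs; the gripper's body (75 mm by 178 mm) begins 61 mm behind the grasp point.
Start: joints at [-1.222, 0.423, 1.63, -0, 1.089, -0.019], TCP at [0.225, -0.583, 0.223] pointing down, gripper open.
Joint ranges: [-3, 3], [-0.9, 2.11], [0.09, 2.58], [-1.31, 4.45], [0.11, 2.69], [-2.54, 2.54]. Speed limits (rad/s): [2.39, 2.39, 3.01, 3.14, 3.14, 3.14].

### API

Orientations are given as a unit quaternion [w, x, y, z].
In Python, from station import move_pose, movel, movej, command_gripper, wait, inverse_kinematics, read_camera, camera_info, MotionError, job_done, get_time, get_joint_pos, get_qvel, get_effort, get_tcp_pos, get_ee_rot, get_ft_force, get_ft_torque, get_grip_width gives the robot as it stands. Calls block until the motion is done:
- move_pose(position, orientation): joint-space move of the TCP to a pose.
- movel(position, frame=None, v=0.15, until_force=None): straight line of the TCP; frame=None keeps the orientation; v is the mean speed in m/s. With until_force (N) it stops when the force on the tool has changed by that much, and returns True; else False.
- movej(angles): joint-space move.
- command_gripper(opening): opening from 0.0 (shut) to 1.0 (fully open); the grip force is fixed at half the most; returns when the fingers have stopped.
- wait(seconds).
- inverse_kinematics(position, orientation): joint angles nearest the present ones, or None.
- read_camera(name): name is "scene" or "top" or "wrist"; returns the picture (480x640x3 uint8, red, green, blue); there is no depth.
- camera_info(name): a dict with "intrinsics" (3x3 intrinsics, pixels), "T" (4x4, takes a point from camera to world coordinates); the wrist camera has in their place "tool_from_camera" (4x4, takes a point from camera to tool coordinates, whose origin is the TCP and whose axes are the tool frame's). Camera axes: x right, y up, looking along -z (the intrinsics and any distortion apply to the point x, -y, -z); pixel columns grow to the right and rows downward; lengths in m; the calibration is good to about 2 mm. A picture is of the moment at which its call begins: read the wrist's pose just before it. camera_info takes no time and is no camera call.
A pose or a line that the arm cannot do raises MotionError and nothing moves.
- job_done(): hands the job in, once; it reports no verdict.
Readings, each from a call of its own:
- get_time(): time.
- get_joint_pos(): joint angles.
- get_qvel(): joint speeds.
- get_effort(): joint torques, N m.
- get_tcp_pos(): TCP position.
- get_ee_rot(): TCP orientation.
- get_ft_force(): force on the tool from outside, world axes, zero at the start.
- get_ft_torque(): the same for the moment, N m.
- get_grip_width(): opening from 0.0 (shut) to 1.0 (fully open).
Only numpy, scipy, OpenCV 4.12 (cv2) and the standard library are available. Lean on these libraries where they do the work, as an engineer would, in place of code of your own. Each camera call takes 0.05 s, during which the arm holds its last target.

### The job

Push on the side of the white bracket to set the finishing turntable spinning briskly (at least a full turn every three seconds) and let it run free, untouched, for at least a second to show all its sides. While it is still turning, brake it with a light fingertip so that it comes to rest with the notch in its rim lined up with the yellow lock slot, and take the finger off; only when it stands still and lined up by itself, push the red-knobbed lock bolt fully home into the notch and let go. Never hit or press the turntable hard, never run the bolt against the spinning rim, and leave the tin, knife, pads and offcut where they are.

Things in the scene. Friction and masses are not known exactly. Their poses are not given: they have to be found in the camera images.
- platter: Turntable's round blue steel platter, radius 120 mm, 20 mm thick, on an upright axle; spins freely and endlessly either way, coasting 10 s or more (about 5 kg, varies). Origin on the axle at its underside, 40 mm above the bench; flat top at 60 mm; x axis points to the notch, z up. Bare outside 73 mm from the axle: there a fingertip pressed down with a few newtons stops it in 0.1 to 0.2 s, or can drag it round.
- bracket (a point): Middle of the underside of the white wooden bracket screwed on the platter, on the axle, 60 mm above the bench; turns with the platter, same axes. 112 mm along x (56 each way), 92 mm along y (46 each way), upright sides; saddle top, 28 mm tall in the middle, up to 44 mm at the two x ends.
- notch (a point): Middle of the mouth of the notch in the platter's rim, 120 mm from the axle, 50 mm above the bench (mid-thickness). Notch open outwards, up and down; 28 mm wide at the rim, narrowing to about 18 mm at 26 mm deep; a red patch on the top just inside marks it. Axes are the platter's.
- slot (a point): Fixed point where the notch must stop: on the rim circle 120 mm from the axle, on the mid-line of the yellow lock slot, 50 mm above the bench. x axis points along the slot straight out from the axle, z up. The slot is a channel 18 mm wide (34 mm outside), 126 to 236 mm from the axle, walls' tops 60 mm above the bench. Fixed; its place and direction change from run to run.
- bridge (a point): Middle of the top of the yellow bridge across the slot, 68 mm above the bench, 152 mm from the axle; it spans 137 to 167 mm from the axle and is the stop for the bolt's knob. Axes as the slot.
- bolt: The lock bolt lying loose in the channel under the bridge: steel bar 110 x 16 x 16 mm, 0.26 kg, origin under the middle of its nose end (the end toward the axle), x axis along the bar away from the axle, z up. It slides along the slot with about 1 N.
- bolt_nose (a point): Middle of the bolt's nose end face. At the start it is 10 to 20 mm outside the rim (slot x = +0.010 to +0.020); fully home it is 16 mm inside the rim (slot x = -0.016).
- bolt_knob (a point): Centre of the upright red knob on the bolt (24 mm across, 30 mm tall, from 62 to 92 mm above the bench), 75 mm outward of the nose. Pushed toward the axle from its outer side it carries the bolt home, where the knob stops against the bridge.
- tin: Bystander: paint tin, 84 mm across, 110 mm tall, origin under its centre.
- knife: Bystander: filling knife lying on the bench, about 200 mm long.
- pads: Bystander: stack of orange sanding pads, 124 mm across, 24 mm tall.
- offcut: Bystander: white wooden offcut 150 x 60 x 30 mm.
There are look-alikes about, which are no part of the job. There is more than one size of the bolt; the job needs the largest.

How it is judged:
By the outcome, as a careful person would: the job done as asked, in the order asked, and still so for the second after the job is handed in, with the robot touching nothing.
It also fails if it takes over 58 s, if anything falls off the work surface, if the arm or the gripper's body presses on something with over 40 N, if the wrist force passes 120 N, or if a joint passes its speed limit or range.

## Working session

There is one attempt and no reset: what is moved stays moved. The work goes in short steps, each a Python script; the robot and the scene stay as the last script left them, time stands still between calls to the robot, and variables do not carry over. Pictures are saved under pics/ and viewed, and the job is handed in when it is done.

```bash
ls; mkdir -p pics
python3 - <<'E'
from station import *
import cv2
for n in ["scene","top","wrist"]:
    im=read_camera(n); cv2.imwrite(f"pics/{n}0.png",im[:,:,::-1]); 
    i=camera_info(n); print(n,{k:(v.round(4).tolist() if hasattr(v,'round') else v) for k,v in i.items()})
print(get_time(),get_tcp_pos(),get_ee_rot(),get_ft_force())
E
```

```text
pics
scene {'intrinsics': [[442.7758, 0.0, 321.6989], [0.0, 442.7758, 237.25], [0.0, 0.0, 1.0]], 'T': [[0.5129, -0.6889, 0.5122, 1.157], [0.8583, 0.4222, -0.2915, -0.3005], [-0.0154, 0.5892, 0.8079, 1.0416], [0.0, 0.0, 0.0, 1.0]]}
top {'intrinsics': [[446.9682, 0.0, 318.8299], [0.0, 446.9682, 234.8332], [0.0, 0.0, 1.0]], 'T': [[-0.103, 0.9674, -0.2312, 0.3339], [-0.9947, -0.1006, 0.0221, 0.0385], [-0.0019, 0.2322, 0.9727, 0.9693], [0.0, 0.0, 0.0, 1.0]]}
wrist {'intrinsics': [[373.3584, 0.0, 315.1301], [0.0, 373.3584, 241.4562], [0.0, 0.0, 1.0]], 'tool_from_camera': [[1.0, -0.0007, -0.0001, -0.0002], [-0.0007, -0.9656, -0.2602, -0.0706], [0.0001, 0.2602, -0.9656, -0.1612], [0.0, 0.0, 0.0, 1.0]]}
0.15 [ 0.22461543 -0.58278854  0.22209669] [-3.48399271e-04  8.24482366e-01 -5.65887350e-01 -4.63247028e-04] [-0.08596977 -0.64681638  0.15848918]
```

View pics/scene0.png

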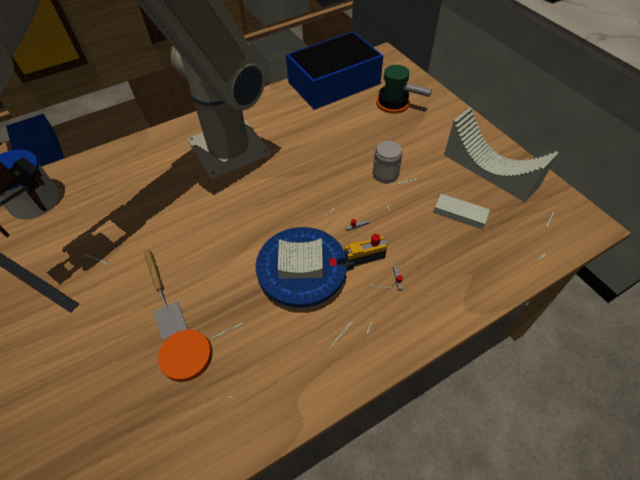

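View pics/top0.png

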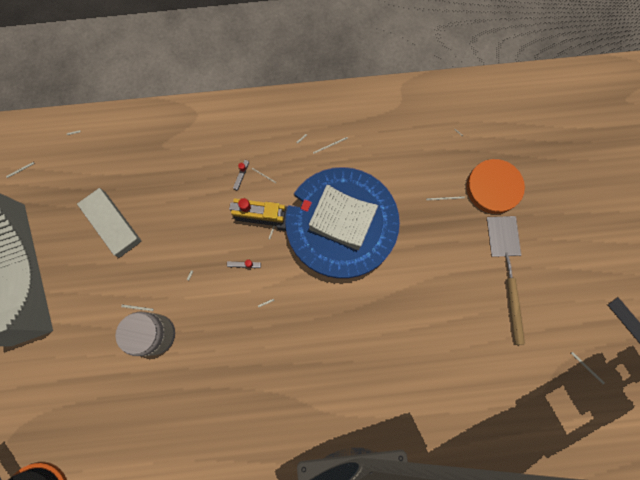

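View pics/wrist0.png

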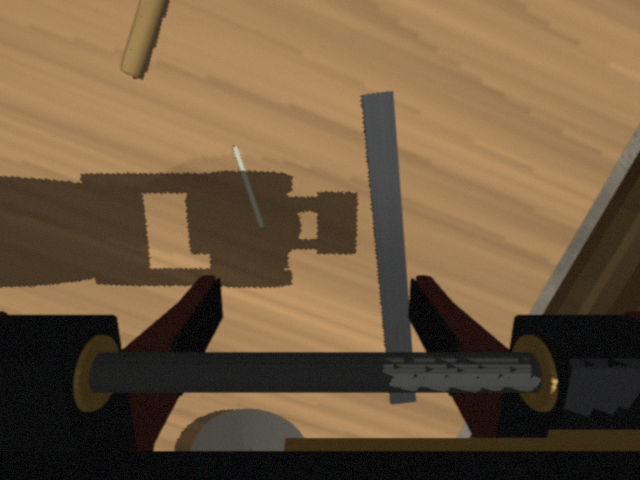

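The pictures show the platter at top (342,222), the red patch at (305,205), and the yellow slot at (258,210). Candidates for the bolt are the red knob in the yellow slot at (244,205), and loose small ones at (241,167) and (248,264). The largest is the one in the slot, and I'll check that in a close crop.

```bash
cat > H.py <<'E'
import numpy as np, cv2
from station import *
CI={n:camera_info(n) for n in ["scene","top"]}
def pix2w(n,uv,z):
    K=CI[n]["intrinsics"];T=CI[n]["T"]
    uv=np.atleast_2d(uv).astype(float)
    d=np.c_[(uv[:,0]-K[0,2])/K[0,0],-(uv[:,1]-K[1,2])/K[1,1],-np.ones(len(uv))]@T[:3,:3].T
    o=T[:3,3]; s=(z-o[2])/d[:,2]
    return (o+d*s[:,None])[:,:2]
def w2pix(n,p):
    K=CI[n]["intrinsics"];T=CI[n]["T"]
    q=(np.atleast_2d(p)-T[:3,3])@T[:3,:3]
    return np.c_[K[0,0]*q[:,0]/-q[:,2]+K[0,2],K[1,1]*-q[:,1]/-q[:,2]+K[1,2]]
def bird(n,im,c,z,half=0.3,N=600):
    # metric birdseye at plane z: image right=+x? rows: up=+y
    g=np.linspace(-half,half,N); X,Y=np.meshgrid(g,-g)
    P=np.c_[c[0]+X.ravel(),c[1]+Y.ravel(),np.full(N*N,z)]
    m=w2pix(n,P).astype(np.float32).reshape(N,N,2)
    return cv2.remap(im,m[...,0],m[...,1],cv2.INTER_LINEAR)
E
python3 - <<'E'
from H import *
for n in ["top","scene"]:
    im=cv2.imread(f"pics/{n}0.png")
    u={"top":(342,222),"scene":(301,267)}[n]
    hsv=cv2.cvtColor(im,cv2.COLOR_BGR2HSV)
    c=pix2w(n,u,0.06)[0]; print(n,c)
    b=bird(n,im,c,0.06,0.25,600); cv2.imwrite(f"pics/bird_{n}.png",b)
    m=((hsv[...,0]>100)&(hsv[...,0]<130)&(hsv[...,1]>100)).astype(np.uint8)
    yy,xx=np.nonzero(m); P=pix2w(n,np.c_[xx,yy],0.06)
    print(n,"blue n",(np.hypot(*(P-c).T)<0.15).sum())
    cv2.imwrite(f"pics/crop_{n}.png",cv2.resize(im[130:310,200:420],None,fx=3.5,fy=3.3,interpolation=cv2.INTER_CUBIC)[:600])
E
```

```text
top [ 0.5726034  -0.03355754]
top blue n 6796
scene [ 0.58906896 -0.0419052 ]
scene blue n 3946
```

View pics/crop_top.png

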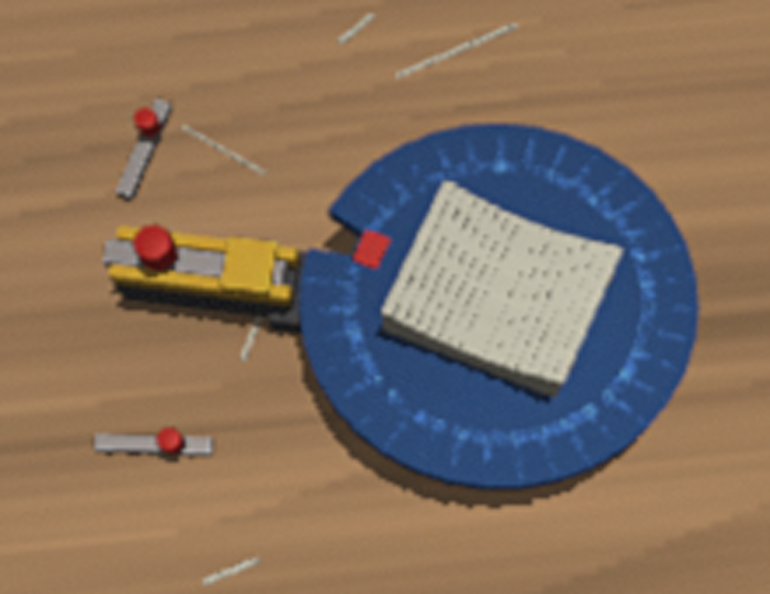

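View pics/bird_top.png

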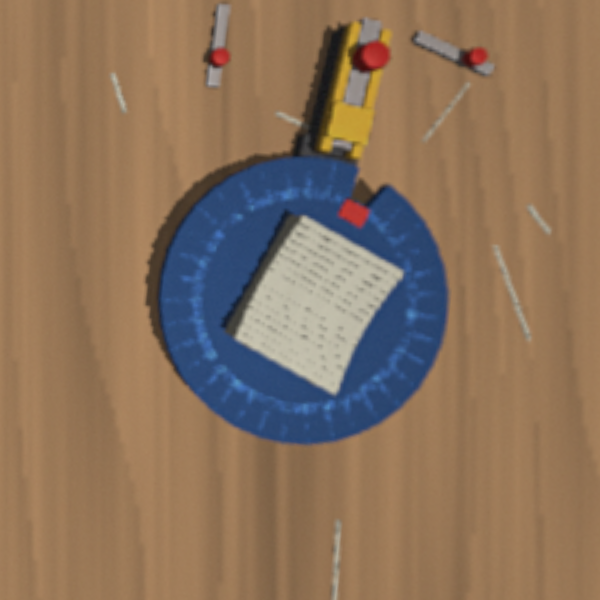

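View pics/bird_scene.png

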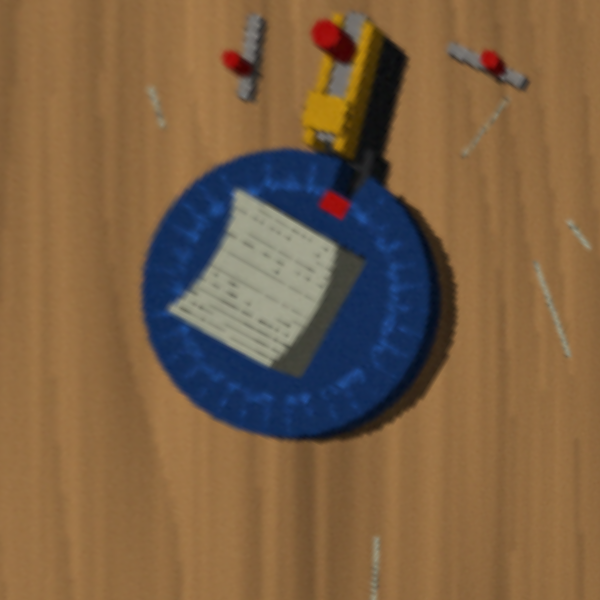

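The close crop shows the slot bolt is clearly the largest of the three. The other two lie loose on the bench. Next is precise fitting.

```bash
cat >> H.py <<'E'
def redpatch(n,im,c,z=0.0602,rmin=0.07,rmax=0.112):
    """im RGB. angle of red patch about c (per-camera centre)"""
    hsv=cv2.cvtColor(im,cv2.COLOR_RGB2HSV)
    m=((hsv[...,0]<8)|(hsv[...,0]>172))&(hsv[...,1]>150)&(hsv[...,2]>70)
    yy,xx=np.nonzero(m)
    if len(xx)==0: return None,0,None
    P=pix2w(n,np.c_[xx,yy],z)-c; r=np.hypot(*P.T)
    k=(r>rmin)&(r<rmax)
    if k.sum()<8: return None,int(k.sum()),None
    # weight equally
    q=P[k].mean(0); return np.arctan2(q[1],q[0]),int(k.sum()),np.hypot(*q)
E
python3 - <<'E'
from H import *
from scipy.optimize import minimize
for n,c0 in [("top",(.5755,-.0335)),("scene",(.580,-.0357))]:
    im=cv2.imread(f"pics/{n}0.png")[:,:,::-1].copy()
    hsv=cv2.cvtColor(im,cv2.COLOR_RGB2HSV)
    val=im[...,2].astype(np.float32)-im[...,0]  # blue-red
    a=np.deg2rad(np.arange(0,360,1.0))
    def samp(c,r,z):
        P=np.c_[c[0]+r*np.cos(a),c[1]+r*np.sin(a),np.full(len(a),z)]
        m=w2pix(n,P).astype(np.float32)
        return cv2.remap(val,m[:,0:1],m[:,1:2],cv2.INTER_LINEAR)[:,0]
    def edge(c):
        return -np.mean(np.clip(samp(c,.1165,.06)-samp(c,.1235,.06),-10,80))
    best=min(((edge((c0[0]+dx,c0[1]+dy)),c0[0]+dx,c0[1]+dy) for dx in np.arange(-.008,.0081,.0005) for dy in np.arange(-.008,.0081,.0005)))
    print(n,"centre",best)
    c=np.array(best[1:])
    ang,k,r=redpatch(n,im,c); print("patch deg",np.degrees(ang),k,r)
    # knob top
    m=((hsv[...,0]<8)|(hsv[...,0]>172))&(hsv[...,1]>150)&(hsv[...,2]>70)
    nn,lab,st,ce=cv2.connectedComponentsWithStats(m.astype(np.uint8))
    for i in range(1,nn):
        if st[i,4]>15:
            w=pix2w(n,ce[i],.077)[0]-c; print(" red",ce[i].round(1),st[i,4],"R",np.hypot(*w).round(4),"deg",np.degrees(np.arctan2(w[1],w[0])).round(2))
    y=(hsv[...,0]>18)&(hsv[...,0]<32)&(hsv[...,1]>190)&(hsv[...,2]>110)
    yy,xx=np.nonzero(y); P=pix2w(n,np.c_[xx,yy],.06)-c
    k=(np.hypot(*P.T)<.26); P=P[k]
    mean=P.mean(0); u,s,v=np.linalg.svd(P-mean); d=v[0]*np.sign(v[0]@mean)
    print(" yellow n",k.sum(),"mean",mean,"ang of mean",np.degrees(np.arctan2(mean[1],mean[0])),"axis",np.degrees(np.arctan2(d[1],d[0])))
E
```

```text
top centre (np.float32(-77.32019), np.float64(0.5735), np.float64(-0.033499999999999995))
patch deg 58.83014525740361 70 0.08503882384275148
 red [240.9 165.8] 38 R 0.2452 deg 55.17
 red [243.4 203.3] 94 R 0.2091 deg 74.46
 red [305.5 205.1] 70 R 0.0824 deg 61.95
 red [248.1 262.8] 44 R 0.2121 deg 109.44
 yellow n 37 mean [0.04919815 0.17914235] ang of mean 74.64337293269301 axis 79.66423139569606
scene centre (np.float32(-65.8569), np.float64(0.579), np.float64(-0.036199999999999996))
patch deg 61.58018952945847 40 0.0830188510999077
 red [353. 221.] 21 R 0.1896 deg 101.0
 red [375.5 236.9] 51 R 0.212 deg 78.77
 red [332.5 261.8] 40 R 0.083 deg 54.06
 red [399.4 277. ] 25 R 0.2567 deg 46.85
 yellow n 241 mean [0.03905949 0.1653707 ] ang of mean 76.7106593914572 axis 67.3142210960613
```

```bash
cat >> H.py <<'E'
from scipy.spatial.transform import Rotation as Rn
def wristT(p,q):
    T=np.eye(4); T[:3,:3]=Rn.from_quat([q[1],q[2],q[3],q[0]]).as_matrix(); T[:3,3]=p
    return T@camera_info("wrist")["tool_from_camera"]
E
python3 - <<'E'
from H import *
command_gripper(0.0); print(get_time(),get_grip_width())
move_pose([0.60,-0.02,0.2],[0,1,0,0]); print(get_time(),get_joint_pos())
p=get_tcp_pos();q=get_ee_rot()
for n in ["wrist","top","scene"]:
    im=read_camera(n); cv2.imwrite(f"pics/{n}1.png",im[:,:,::-1])
np.savez("w1.npz",T=wristT(p,q),K=camera_info("wrist")["intrinsics"])
print(p,q,get_time(),get_ft_force())
E
```

```text
1.4917 0.006150041015014071
3.9 [-5.44979713e-02  4.13616957e-01  1.70392390e+00 -2.16418282e-04
  1.02389176e+00 -5.31331738e-02]
[ 0.60004587 -0.02087333  0.20006542] [ 9.66003796e-05  9.99999797e-01 -6.26132408e-04  7.49298623e-05] 4.05 [ 0.04913061 -0.32981748  0.04911738]
```

View pics/wrist1.png

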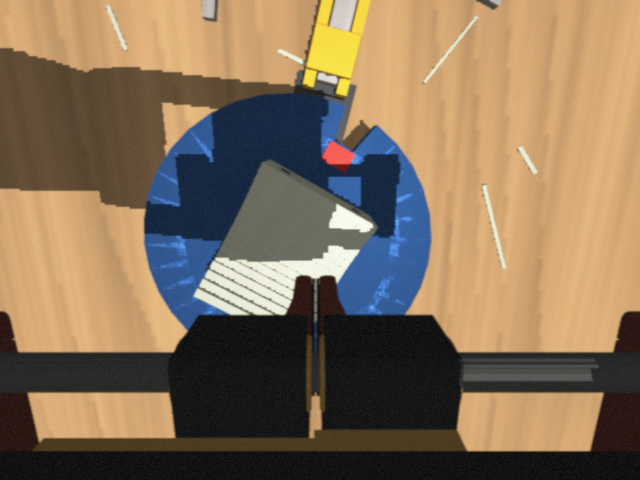

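View pics/top1.png

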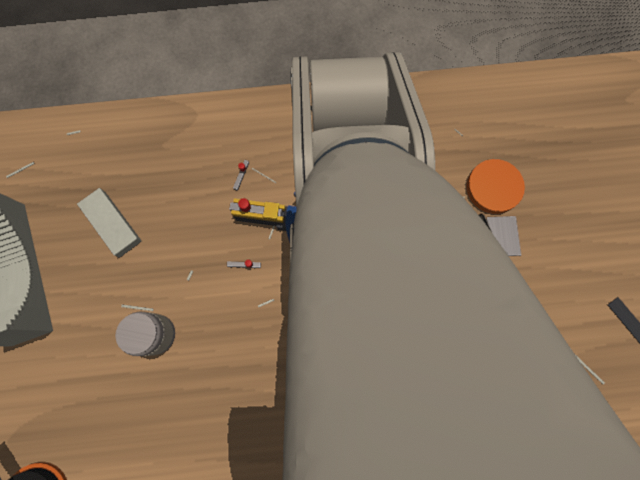

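View pics/scene1.png

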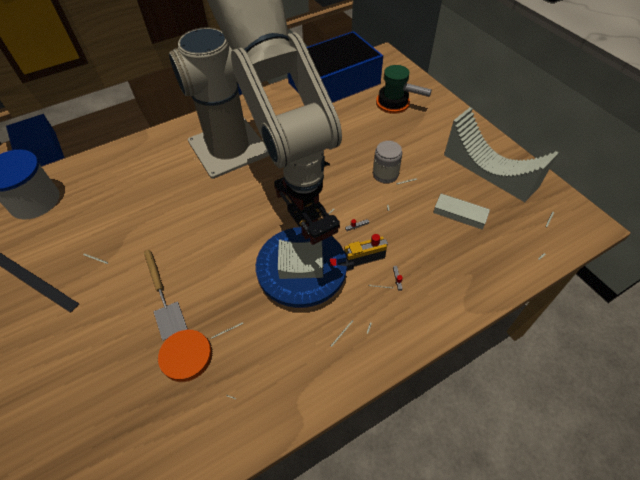

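Wrist1: the patch is at (339,156), the bridge at (335,60), and the slot mouth at (326,90). The arm blocks the top camera, but the scene camera sees the patch at (334,262) clearly. I'll fit axle and slot from the wrist picture.

Run:
```python
from H import *
d=np.load("w1.npz"); CI["wrist"]={"intrinsics":d["K"],"T":d["T"]}
n="wrist"; im=cv2.imread("pics/wrist1.png")[:,:,::-1].copy()
hsv=cv2.cvtColor(im,cv2.COLOR_RGB2HSV)
c0=pix2w(n,(288,232),.06)[0]; print(c0)
val=im[...,2].astype(np.float32)-im[...,0]
a=np.deg2rad(np.arange(-10,190,1.0)); a=a[(np.abs(np.degrees(a)-62)>12)]
def samp(c,r):
    P=np.c_[c[0]+r*np.cos(a),c[1]+r*np.sin(a),np.full(len(a),.06)]
    m=w2pix(n,P).astype(np.float32); return cv2.remap(val,m[:,0:1],m[:,1:2],cv2.INTER_LINEAR)[:,0]
f=lambda c:-np.mean(np.clip(samp(c,.118)-samp(c,.122),-10,60))
b=min((f((c0[0]+dx,c0[1]+dy)),c0[0]+dx,c0[1]+dy) for dx in np.arange(-.01,.0101,.0005) for dy in np.arange(-.01,.0101,.0005))
print("centre",b); c=np.array(b[1:])
print("patch",[redpatch(n,im,c)[i] for i in (0,1,2)],np.degrees(redpatch(n,im,c)[0]))
y=(hsv[...,0]>18)&(hsv[...,0]<32)&(hsv[...,1]>190)&(hsv[...,2]>110)
yy,xx=np.nonzero(y);print("y",len(xx))
B=bird(n,im,(c[0]+.03,c[1]+.12),.06,.1,600); cv2.imwrite("pics/birdw.png",B[:,:,::-1])
np.save("cw.npy",c)
```

```text
[ 0.57720715 -0.02290539]
centre (np.float32(-55.768124), np.float64(0.5772071471257187), np.float64(-0.03290538721504697))
patch [np.float64(1.0596714797156166), 550, np.float64(0.08157971802254643)] 60.714703458087655
y 77
```

View pics/birdw.png

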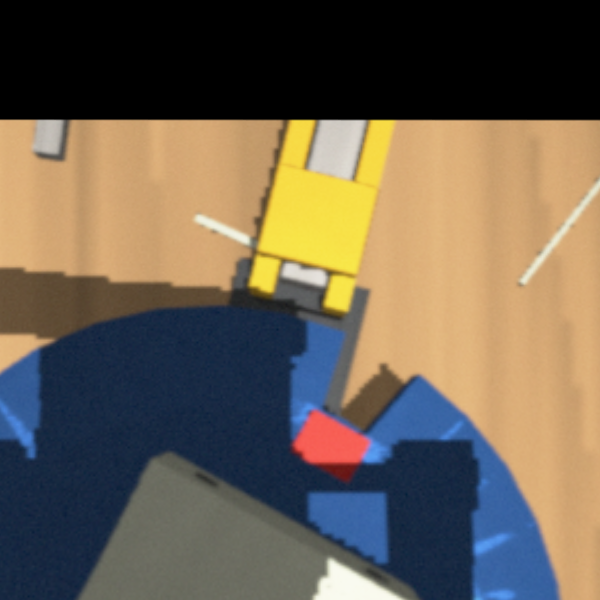

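Run:
```python
from H import *
d=np.load("w1.npz"); CI["wrist"]={"intrinsics":d["K"],"T":d["T"]}
n="wrist"; im=cv2.imread("pics/wrist1.png")[:,:,::-1].copy()
hsv=cv2.cvtColor(im,cv2.COLOR_RGB2HSV)
c0=np.load("cw.npy"); cb=c0.copy()
val=im[...,2].astype(np.float32)-im[...,0]
a=np.deg2rad(np.arange(-10,190,1.0)); a=a[(np.abs(np.degrees(a)-65)>22)]
def samp(c,r):
    P=np.c_[c[0]+r*np.cos(a),c[1]+r*np.sin(a),np.full(len(a),.06)]
    m=w2pix(n,P).astype(np.float32); return cv2.remap(val,m[:,0:1],m[:,1:2],cv2.INTER_LINEAR)[:,0]
f=lambda c:-np.mean(np.clip(samp(c,.118)-samp(c,.122),-10,60))
b=min((f((c0[0]+dx,c0[1]+dy)),c0[0]+dx,c0[1]+dy) for dx in np.arange(-.006,.006,.0005) for dy in np.arange(-.01,.0101,.0005))
print("centre",b); c=np.array(b[1:])
print("patch",np.degrees(redpatch(n,im,c)[0]),redpatch(n,im,c)[2])
def ang(px):
    w=np.array([cb[0]+.03+(px[0]-299.5)/3000,cb[1]+.12-(px[1]-299.5)/3000])-c
    return w,np.degrees(np.arctan2(w[1],w[0])),np.hypot(*w)
print("slot front",ang((301,302)))
# right/left outer wall edges, subpixel from bird rows in yellow mask
B=bird(n,im,(cb[0]+.03,cb[1]+.12),.06,.1,600); h=cv2.cvtColor(B,cv2.COLOR_RGB2HSV)
y=(h[...,0]>18)&(h[...,0]<32)&(h[...,1]>150)&(h[...,2]>150)
for r in (130,140,150,155,265,270,280,285): 
    x=np.nonzero(y[r])[0]; print(r,x.min(),x.max(),ang(((x.min()+x.max())/2,r))[1:])
np.save("cw.npy",c)
```

```text
centre (np.float32(-60.0), np.float64(0.5752071471257187), np.float64(-0.036405387215046964))
patch 60.69306334711075 0.08561072332072169
slot front (array([0.0325    , 0.12266667]), np.float64(75.16068255732178), np.float64(0.12689901934653045))
130 287 392 (np.float64(75.86393820185293), np.float64(0.18562088005154784))
140 284 389 (np.float64(75.91289477933229), np.float64(0.18214432616899037))
150 281 387 (np.float64(75.91191689047325), np.float64(0.1787084061941252))
155 280 385 (np.float64(75.9375821257111), np.float64(0.17697017953441888))
265 253 359 (np.float64(75.79744123863632), np.float64(0.13925645805890338))
270 252 358 (np.float64(75.76171524370048), np.float64(0.1375589772505678))
280 249 354 (np.float64(75.89464223566473), np.float64(0.13404145295807232))
285 249 353 (np.float64(75.78880813070255), np.float64(0.13238464580322162))
```

Calibration gives the axle at about (0.5757, -0.0357), the slot direction at about 75.9° and the notch at about 60.7°. Before spinning I'll do a gentle press test at the planned braking spot (axle angle 126°), to learn contact height, force and view.

```bash
cat >> H.py <<'E'
C=np.array([.5757,-.0357]); SLOT=np.radians(75.9)
def yawq(phi): # tool down with -y_tool pointing at world angle phi
    y=-np.array([np.cos(phi),np.sin(phi),0]); z=np.array([0,0,-1.]); x=np.cross(y,z)
    q=Rn.from_matrix(np.c_[x,y,z]).as_quat(); return np.array([q[3],q[0],q[1],q[2]])
Q=yawq(np.radians(16)); PA=np.radians(126); PR=.097
PP=C+PR*np.array([np.cos(PA),np.sin(PA)])
E
python3 - <<'E'
from H import *
print(PP,Q,inverse_kinematics([*PP,.075],Q))
t=get_time(); move_pose([*PP,.075],Q); print("hover",get_time()-t,get_tcp_pos(),get_joint_pos())
f0=get_ft_force(); t=get_time()
r=movel([*PP,.055],v=.04,until_force=2.5); print(r,"dt",get_time()-t,get_tcp_pos(),get_ft_force()-f0)
wait(.1); print(get_ft_force()-f0,get_tcp_pos())
p=get_tcp_pos();q=get_ee_rot()
for n in ["wrist","scene"]:
    im=read_camera(n); cv2.imwrite(f"pics/{n}2.png",im[:,:,::-1])
np.savez("w2.npz",T=wristT(p,q),K=camera_info("wrist")["intrinsics"])
t=get_time(); movel([*PP,.075],v=.1); print("lift",get_time()-t,get_ft_force()-f0,get_time())
E
```

```text
[0.51868483 0.04277465] [-0.          0.79863551 -0.60181502  0.        ] [ 5.94143076e-02  4.99068496e-01  1.94798206e+00 -4.44089210e-16
  6.94542102e-01  1.35095795e+00]
hover 1.2667000000000002 [0.51932243 0.04264058 0.07531511] [ 5.91000604e-02  4.98866297e-01  1.94714655e+00 -4.02995053e-05
  6.94653500e-01  1.34989386e+00]
True dt 0.41659999999999986 [0.51964779 0.04300736 0.06035028] [-1.93312664  0.93336928  7.59590786]
[-0.3039904   0.68120347  6.91537174] [0.51939768 0.0428432  0.06035012]
lift 0.2999999999999998 [-0.16316564  0.96611258 -0.07121278] 6.2333
```

View pics/wrist2.png

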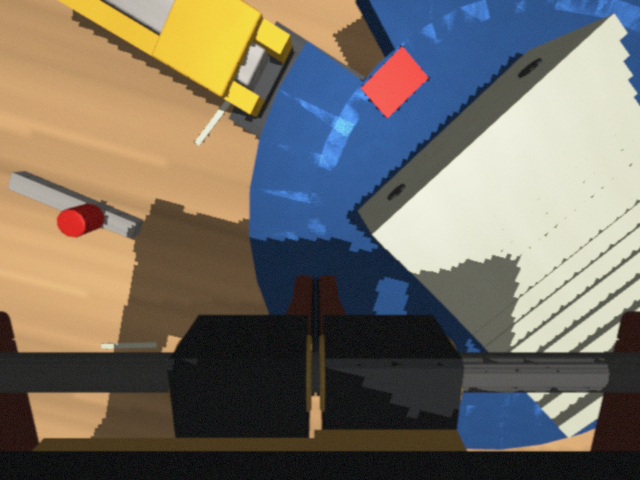

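View pics/scene2.png

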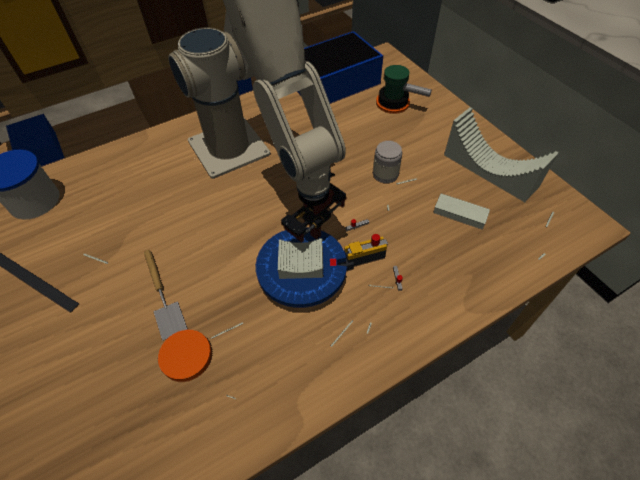

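Wrist2 shows the patch at (397,82), slot mouth walls at (270,38)/(245,97) and the notch at (360,40). This is a sharp view for the final alignment. The press gave 7 N at z≈0.0604, so I'll brake slower for less force. First I'll calibrate this view.

Run:
```python
from H import *
d=np.load("w2.npz"); n="wrist"; CI[n]={"intrinsics":d["K"],"T":d["T"]}
im=cv2.imread("pics/wrist2.png")[:,:,::-1].copy()
c0=C
val=im[...,2].astype(np.float32)-im[...,0]
a=np.deg2rad(np.arange(60,135,1.0)); a=a[(np.degrees(a)<52)|((np.degrees(a)>69)&(np.abs(np.degrees(a)-75.9)>9))]
def samp(c,r):
    P=np.c_[c[0]+r*np.cos(a),c[1]+r*np.sin(a),np.full(len(a),.06)]
    m=w2pix(n,P).astype(np.float32); return cv2.remap(val,m[:,0:1],m[:,1:2],cv2.INTER_LINEAR)[:,0]
f=lambda c:-np.mean(np.clip(samp(c,.1188)-samp(c,.1212),-10,60))
L=sorted((f((c0[0]+dx,c0[1]+dy)),c0[0]+dx,c0[1]+dy) for dx in np.arange(-.008,.008,.0005) for dy in np.arange(-.008,.0081,.0005))
print(np.round(L[:6],4)); 
for c in (np.array(L[0][1:]),C):
    print("patch",np.degrees(redpatch(n,im,c)[0]),redpatch(n,im,c)[1:])
B=bird(n,im,(C[0]+.03,C[1]+.11),.06,.06,600); cv2.imwrite("pics/birdw2.png",B[:,:,::-1])
sc=cv2.imread("pics/scene2.png")[:,:,::-1].copy()
for cs in ((.579,-.0362),):print("scene",np.degrees(redpatch("scene",sc,np.array(cs))[0]),redpatch("scene",sc,np.array(cs))[1:])
```

```text
[[-5.20935e+01  5.79200e-01 -3.42000e-02]
 [-5.20584e+01  5.78700e-01 -3.42000e-02]
 [-5.17558e+01  5.77700e-01 -3.42000e-02]
 [-5.17320e+01  5.78200e-01 -3.42000e-02]
 [-5.16238e+01  5.77200e-01 -3.42000e-02]
 [-5.15642e+01  5.78200e-01 -3.47000e-02]]
patch 61.8679484604898 (2296, np.float64(0.0820601398686274))
patch 60.26520754024945 (2296, np.float64(0.08506648305306495))
scene 61.257071913669755 (42, np.float64(0.08299347416713282))
```

View pics/birdw2.png

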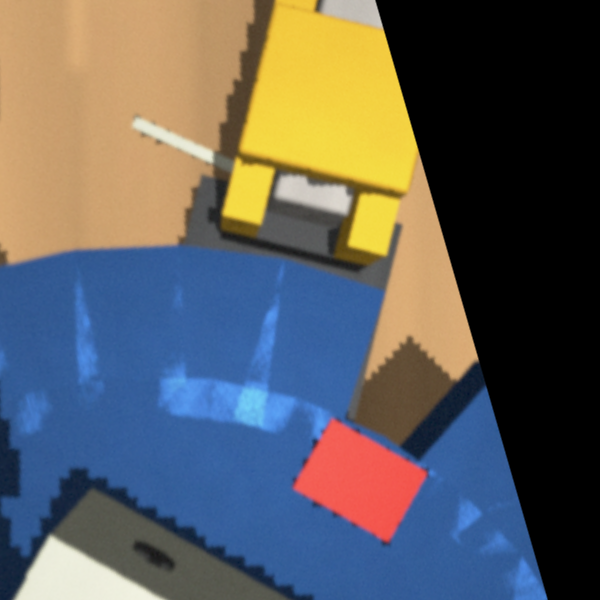

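```bash
cat >> H.py <<'E'
TH0=np.radians(60.8)
def pw(t,n): # mm in push frame
    tt=-np.array([np.cos(TH0),np.sin(TH0)]); nn=np.array([-np.sin(TH0),np.cos(TH0)])
    return C+(t*tt+n*nn)/1000
SC=np.array([.579,-.0362])
E
python3 - <<'E'
from H import *
t=get_time(); movel([*pw(45,68),.075],v=.2); print(get_time()-t,get_tcp_pos())
f0=get_ft_force(); t=get_time()
r=movel([*pw(45,50),.072],v=.025,until_force=1.2); print(r,get_time()-t,get_tcp_pos(),get_ft_force()-f0)
d=(get_tcp_pos()[:2]-pw(0,0))*1000; print("n coord",d@np.array([-np.sin(TH0),np.cos(TH0)]),"t",-d@np.array([np.cos(TH0),np.sin(TH0)]))
im=read_camera("scene"); cv2.imwrite("pics/scene3.png",im[:,:,::-1]); print(np.degrees(redpatch("scene",im,SC)[0]),get_ft_force()-f0,get_time())
E
```

```text
0.5917000000000003 [ 0.49450177 -0.0417536   0.07480012]
True 0.4500000000000002 [ 0.50149889 -0.04526501  0.07323647] [-0.04896252 -0.28032461 -1.37799292]
n coord 60.105406688316826 t 44.549241551518904
63.41576591270207 [-0.80167112  0.35373442 -1.14697972] 7.325
```

Run:
```python
from H import *
im=read_camera("scene"); print(np.degrees(redpatch("scene",im,SC)[0]),get_ft_force(),get_time())
cv2.imwrite("pics/scene4.png",cv2.resize(im[180:340,200:420],None,fx=3.5,fy=3.5)[:,:,::-1])
```

```text
64.30045200664097 [-0.25799428  0.31671251 -0.14464859] 7.375
```

View pics/scene4.png

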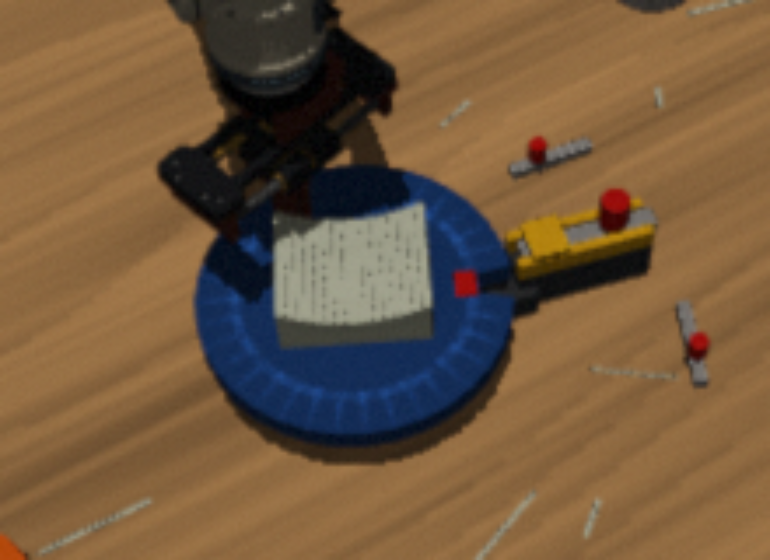

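```bash
cat > spin.py <<'E'
from H import *
import json
log=[]
def snap():
    t=get_time(); im=read_camera("scene"); a,k,r=redpatch("scene",im,SC)
    log.append((t,None if a is None else float(a),k)); print("%.3f"%t,None if a is None else round(np.degrees(a),1),k,r and round(r,4)); return im
f0=get_ft_force(); t=get_time()
movel([*pw(85,-33),.075],v=.13); print("stroke",get_time()-t,get_ft_force()-f0,get_tcp_pos())
for i in range(4): im=snap()
cv2.imwrite("pics/scene5.png",im[:,:,::-1])
json.dump(log,open("log.json","w"))
E
python3 spin.py
```

```text
stroke 0.9332999999999991 [-0.28841469 -0.72754594  0.3515581 ] [ 0.56223306 -0.12547339  0.07473144]
8.308 None 0 None
8.358 None 0 None
8.408 None 0 None
8.458 None 0 None
```

```bash
cat > s2.py <<'E'
from spin2 import *
E
cat > spin2.py <<'E'
from H import *
import json
log=json.load(open("log.json"))
def snap(save=None):
    t=get_time(); im=read_camera("scene"); a,k,r=redpatch("scene",im,SC)
    log.append((t,None if a is None else float(a),k)); print("%.3f"%t,None if a is None else round(np.degrees(a),1),k,r and round(r,4))
    if save: cv2.imwrite(save,im[:,:,::-1])
    json.dump(log,open("log.json","w")); return im
E
python3 - <<'E'
from spin2 import *
p=get_tcp_pos(); snap("pics/scene6.png")
movel([p[0],p[1],.13],v=.25); snap(); snap("pics/scene7.png")
E
python3 - <<'E'
import cv2,numpy as np
a=[cv2.imread(f"pics/scene{i}.png")[180:340,220:400] for i in (5,6,7)]
cv2.imwrite("pics/m.png",cv2.resize(np.hstack(a),None,fx=1.48,fy=1.48))
E
```

```text
8.508 -80.4 21 0.0833
8.925 14.1 45 0.0823
8.975 25.4 45 0.0827
```

View pics/m.png

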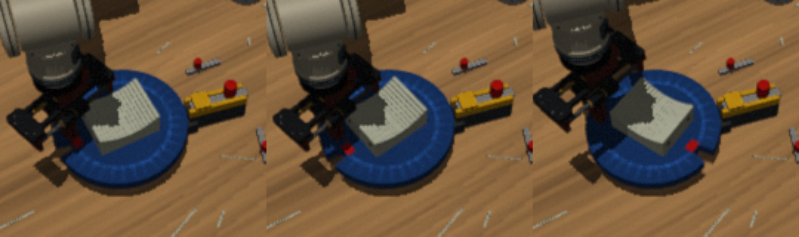

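Spinning freely at about 3.95 rad/s (1.6 s per turn). I'll move to the hover pose and keep tracking.

Run:
```python
from spin2 import *
p=get_tcp_pos(); 
movel([*PP,.13],v=.25); snap(); snap()
movel([*PP,.0655],v=.1); print(get_time(),get_tcp_pos(),get_ft_force())
for i in range(4): snap()
L=[(t,a) for t,a,k in log if a is not None and k>=35]
t=np.array([x[0] for x in L]); a=np.array([x[1] for x in L])
print(np.c_[t,np.degrees(a)].round(2).tolist())
```

```text
9.867 -138.9 39 0.0856
9.917 -128.3 40 0.0854
10.7583 [0.51899771 0.04268488 0.06572784] [0.13492501 0.00836337 0.01225071]
10.758 52.8 41 0.0831
10.808 63.7 40 0.0833
10.858 73.9 39 0.0842
10.908 84.2 38 0.0841
[[8.93, 14.09], [8.98, 25.4], [9.87, -138.92], [9.92, -128.29], [10.76, 52.81], [10.81, 63.74], [10.86, 73.92], [10.91, 84.21]]
```

Run:
```python
from spin2 import *
wait(0.95); snap(); snap(); snap()
L=[(t,a) for t,a,k in log if a is not None and k>=35]
t=np.array([x[0] for x in L]); a=np.array([x[1] for x in L])
# unwrap with guess speed
T0=t[0]; un=[a[0]]
for i in range(1,len(t)):
    g=un[-1]+np.radians(217)*(t[i]-t[i-1]); un.append(a[i]+2*np.pi*np.round((g-a[i])/(2*np.pi)))
un=np.array(un); pc=np.polyfit(t-t[-1],un,2); dp=np.polyder(pc)
print("w",np.degrees(pc),"resid",np.degrees(un-np.polyval(pc,t-t[-1])).round(1))
tn=get_time(); w=pc[1]; th=np.polyval(pc,tn-t[-1])
tgt=np.radians(76.7)-np.radians(28)-w*.30
dt=((tgt-th)%(2*np.pi))/w; print("wait",dt,"w",np.degrees(w))
wait(dt)
f0=get_ft_force(); t1=get_time()
r=movel([*PP,.0585],v=.02,until_force=2.5); print(r,"dt",get_time()-t1,get_tcp_pos(),get_ft_force()-f0)
snap(); print(get_ft_force()-f0); snap(); print(get_ft_force()-f0); snap(); print(get_ft_force()-f0,get_tcp_pos()); snap("pics/scene8.png"); print(get_ft_force()-f0)
p=get_tcp_pos();q=get_ee_rot(); im=read_camera("wrist"); cv2.imwrite("pics/wrist8.png",im[:,:,::-1])
np.savez("w8.npz",T=wristT(p,q),K=camera_info("wrist")["intrinsics"]); print(get_time())
```

```text
11.908 -76.5 42 0.0832
11.958 -66.4 45 0.0831
12.008 -56.6 45 0.083
w [ -5.35411698 194.35470871 663.59244802] resid [ 0.6  0.6 -1.7 -1.9  0.5  1.1  0.9  0.9 -0.6 -0.2 -0.2]
wait 0.1908715743122773 w 194.35470870972546
True dt 0.3249999999999993 [0.51728374 0.04202039 0.06033665] [-2.22024164  0.50534973  6.91944208]
12.575 40.2 42 0.0826
[-0.71921026  2.31854621  4.49537752]
12.625 39.5 42 0.0824
[-0.87731392  1.30649874  5.54853254]
12.675 39.2 42 0.0823
[-1.56161797  1.45341035  5.8449818 ] [0.5185259  0.04283848 0.06035618]
12.725 39.0 43 0.0824
[-1.91369425  0.52882481  5.51386601]
12.825
```

View pics/wrist8.png

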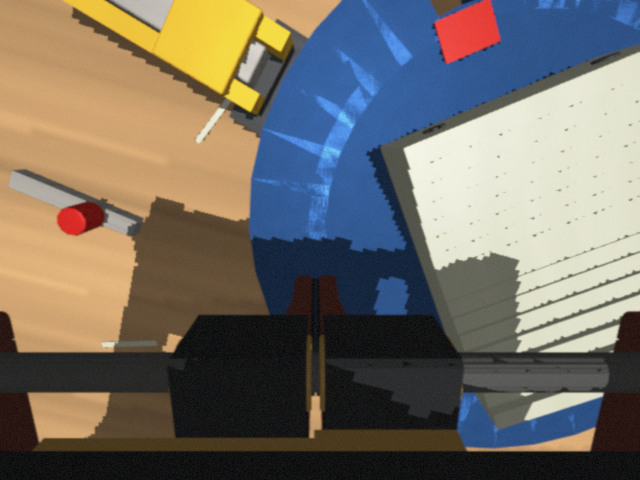

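The brake caught it almost at once: it rests at 39° on the scene scale, 38° short, with the finger still on at 5.5 N. Keeping the finger down, I'll drag it round to the slot.

```bash
cat > drag.py <<'E'
from spin2 import *
def pp(deg): a=np.radians(deg); return C+PR*np.array([np.cos(a),np.sin(a)])
def drag(deg,yaw,z,v=.03):
    movel([*pp(deg),z],yawq(np.radians(yaw)),v=v)
    print("drag",deg,"F",get_ft_force().round(2),"tcp",get_tcp_pos().round(4));
E
python3 - <<'E'
from drag import *
drag(130,13.5,.0601); snap(); print(get_ft_force().round(2))
E
```

```text
drag 130 F [0.07 0.58 5.56] tcp [0.5136 0.0384 0.0604]
13.192 42.4 43 0.0827
[-0.73  0.37  5.95]
```

Run:
```python
from drag import *
for d,y in ((137,9.4),(144,5.3),(151,1.2),(157,-3)):
    drag(d,y,.0601); 
    if d in(144,157): snap()
    if not 2<get_ft_force()[2]<12: break
p=get_tcp_pos();q=get_ee_rot(); im=read_camera("wrist"); cv2.imwrite("pics/wrist9.png",im[:,:,::-1])
np.savez("w9.npz",T=wristT(p,q),K=camera_info("wrist")["intrinsics"]); print(get_time())
```

```text
drag 137 F [ 0.49 -0.1   6.61] tcp [0.5046 0.03   0.0603]
drag 144 F [ 0.6  -0.12  6.17] tcp [0.4971 0.0208 0.0603]
14.325 56.4 39 0.0828
drag 151 F [ 0.04 -0.37  6.44] tcp [0.4907 0.0108 0.0603]
drag 157 F [-0.46  0.85  7.4 ] tcp [0.4863 0.0017 0.0603]
15.408 68.5 40 0.0836
15.5083
```

View pics/wrist9.png

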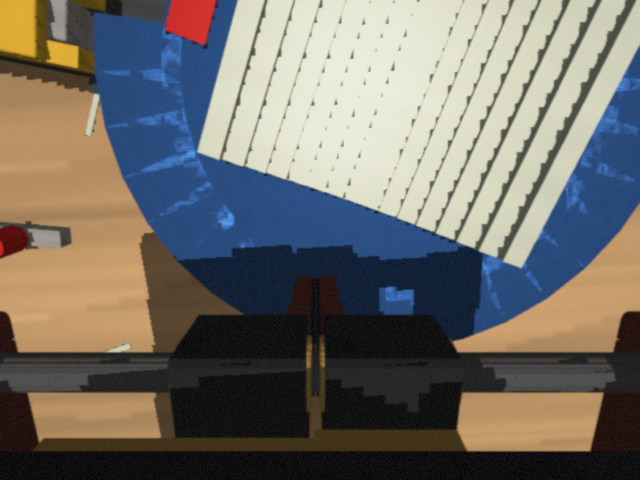

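Run:
```python
from drag import *
drag(164,-6,.0601); snap("pics/scene10.png"); snap()
p=get_tcp_pos();q=get_ee_rot(); im=read_camera("wrist"); cv2.imwrite("pics/wrist10.png",im[:,:,::-1])
T=wristT(p,q); np.savez("w10.npz",T=T,K=camera_info("wrist")["intrinsics"]); print(get_time())
CI["wrist"]={"intrinsics":camera_info("wrist")["intrinsics"],"T":T}
B=bird("wrist",im,(C[0]+.03,C[1]+.11),.06,.06,600); cv2.imwrite("pics/birdw10.png",B[:,:,::-1])
print("patch w",np.degrees(redpatch("wrist",im,C)[0]),redpatch("wrist",im,C)[1:])
```

```text
drag 164 F [-0.64 -0.42  6.33] tcp [ 0.4824 -0.0095  0.0603]
16.050 75.7 41 0.0838
16.100 75.5 40 0.0837
16.2
patch w 73.72386624746767 (2587, np.float64(0.0847070500862806))
```

View pics/wrist10.png

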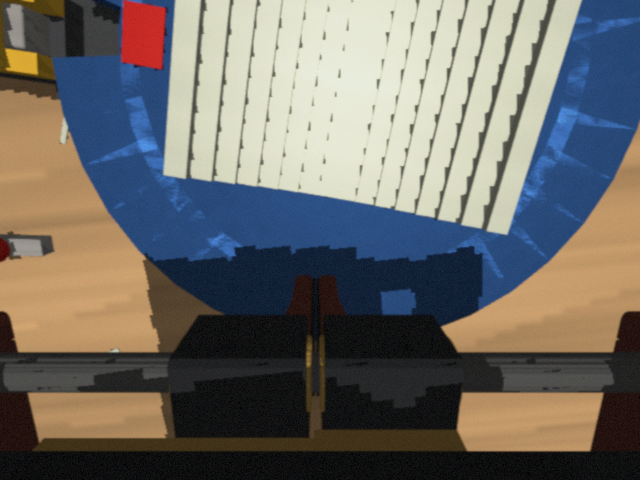

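View pics/birdw10.png

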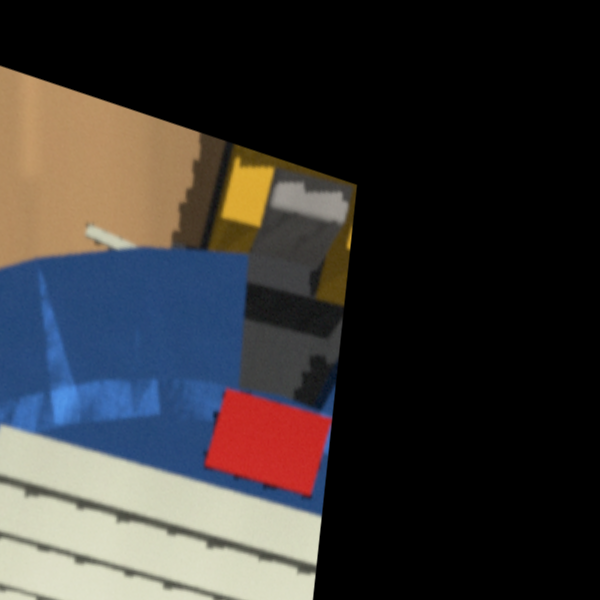

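Run:
```python
from drag import *
drag(165.8,-8,.0601,v=.015); snap("pics/scene11.png"); snap()
p=get_tcp_pos();q=get_ee_rot(); im=read_camera("wrist"); cv2.imwrite("pics/wrist11.png",im[:,:,::-1])
T=wristT(p,q); np.savez("w11.npz",T=T,K=camera_info("wrist")["intrinsics"]); print(get_time())
CI["wrist"]={"intrinsics":camera_info("wrist")["intrinsics"],"T":T}
B=bird("wrist",im,(C[0]+.02,C[1]+.11),.06,.04,600); 
for i in (-.009,.009): # slot inner walls extended
    u=np.array([np.cos(SLOT),np.sin(SLOT)]); nn=np.array([-u[1],u[0]])
    a,b=[((C+r*u+i*nn)-(C+np.array([.02,.11])))/.08*599 for r in (.09,.135)]
    cv2.line(B,(int(300+a[0]),int(300-a[1])),(int(300+b[0]),int(300-b[1])),(0,255,0),1)
cv2.imwrite("pics/birdw11.png",B[:,:,::-1])
print("patch w",np.degrees(redpatch("wrist",im,C)[0]),redpatch("wrist",im,C)[1:])
s=cv2.imread("pics/scene11.png")[200:310,270:420]; cv2.imwrite("pics/sc11.png",cv2.resize(s,None,fx=5,fy=5,interpolation=cv2.INTER_CUBIC))
```

```text
drag 165.8 F [0.07 0.55 6.62] tcp [ 0.4816 -0.0123  0.0603]
16.550 76.8 41 0.0842
16.600 77.0 40 0.084
16.7
patch w 75.37888321018401 (2521, np.float64(0.0847310415207926))
```

View pics/birdw11.png

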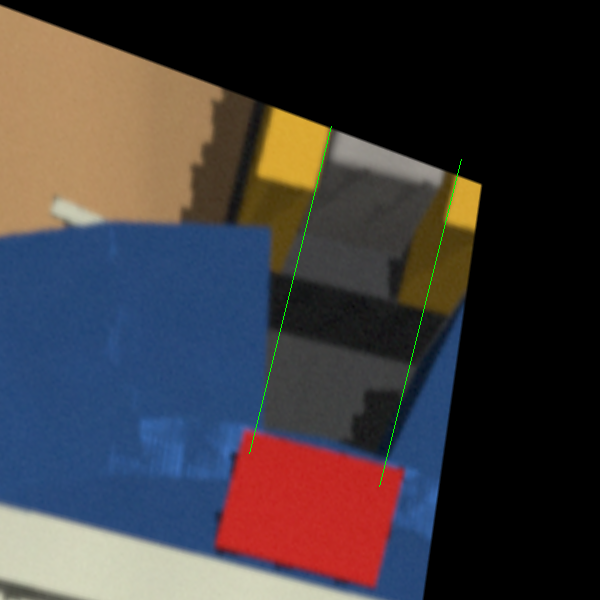

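View pics/sc11.png

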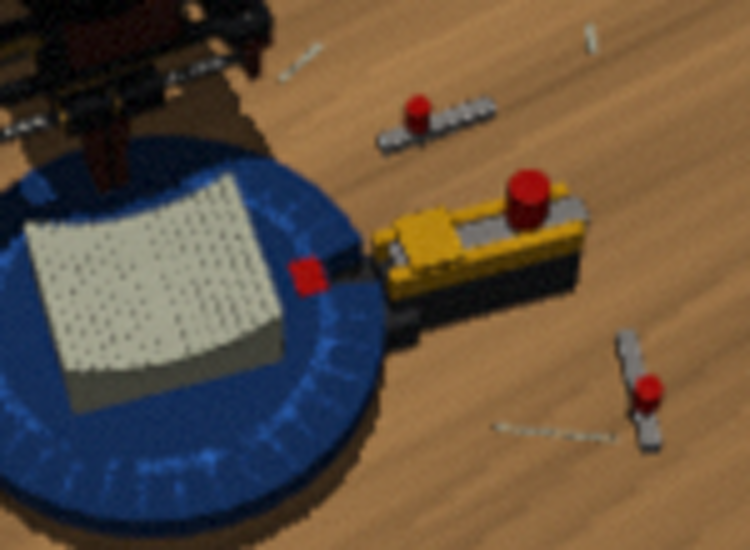

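It's aligned within about 0.3° (notch edges symmetric about the slot lines). I'll take the finger off and check from above.

Run:
```python
from drag import *
p=get_tcp_pos()
movel([*pp(165.8),.075],v=.06); print(get_time(),get_ft_force().round(2)); snap();
movel([*pp(165.8),.2],v=.25)
u=np.array([np.cos(SLOT),np.sin(SLOT)])
# look: camera ~ above slot mouth, image up along slot
tgt=C+.03*u
move_pose([*tgt,.16],yawq(SLOT)); 
snap("pics/scene12.png")
p=get_tcp_pos();q=get_ee_rot(); im=read_camera("wrist"); cv2.imwrite("pics/wrist12.png",im[:,:,::-1])
T=wristT(p,q); np.savez("w12.npz",T=T,K=camera_info("wrist")["intrinsics"]); print(get_time())
CI["wrist"]={"intrinsics":camera_info("wrist")["intrinsics"],"T":T}
print("patch w",np.degrees(redpatch("wrist",im,C)[0]),redpatch("wrist",im,C)[1:])
snap()
```

```text
17.1 [ 0.31 -0.06  0.45]
17.100 77.0 40 0.084
19.100 76.1 31 0.0855
19.2
patch w 75.68651190439894 (716, np.float64(0.08491578128946278))
19.200 76.1 31 0.0855
```

View pics/wrist12.png

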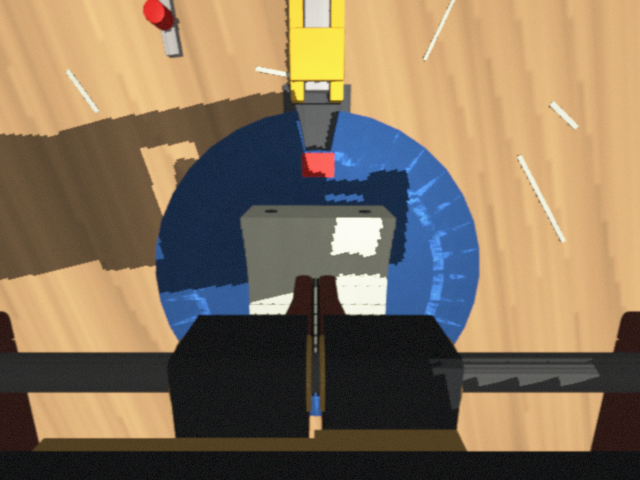

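Wrist12: slot walls at x=290/344, patch at 302–335, rim at 156–479. All are centred on x≈317–318, so it's aligned, and two scene frames read the same angle, so it's still. Next I'll go behind the knob.

Run:
```python
from drag import *
u=np.array([np.cos(SLOT),np.sin(SLOT)]); q0=yawq(SLOT)
g=C+.25*u
movel([*g,.16],v=.25); movel([*g,.071],v=.12); print(get_time(),get_tcp_pos())
snap("pics/scene13.png"); p=get_tcp_pos();q=get_ee_rot(); im=read_camera("wrist"); cv2.imwrite("pics/wrist13.png",im[:,:,::-1])
s=cv2.imread("pics/scene13.png")[180:310,260:440]; cv2.imwrite("pics/sc13.png",cv2.resize(s,None,fx=4,fy=4,interpolation=cv2.INTER_CUBIC))
```

```text
21.175 [0.63720692 0.20683535 0.0716645 ]
21.175 77.0 40 0.084
```

View pics/sc13.png

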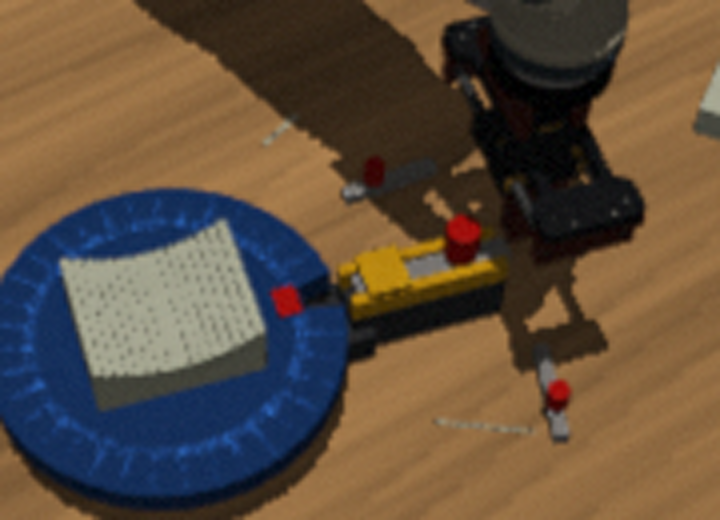

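View pics/wrist13.png

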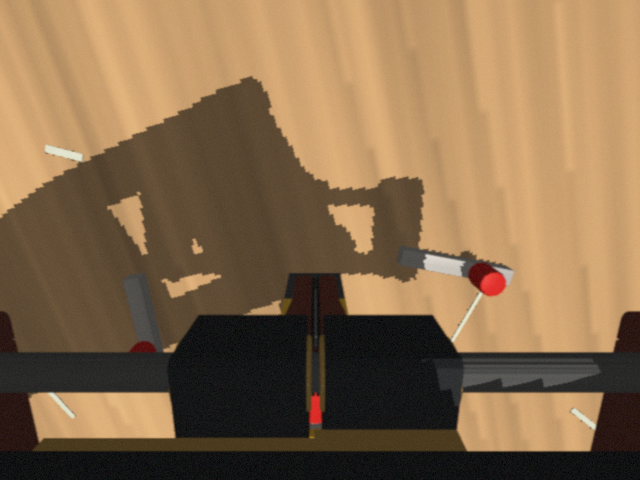

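The knob shows at column ~316 in the finger gap, centred in line behind the finger, and the platter is unchanged at 77.0°. Pushing now.

Run:
```python
from drag import *
u=np.array([np.cos(SLOT),np.sin(SLOT)])
f0=get_ft_force()
R=lambda:(get_tcp_pos()[:2]-C)@u
r=movel([*(C+.215*u),.071],v=.05,until_force=6); print(r,R(),(get_ft_force()-f0).round(2),get_time())
if not r:
    r=movel([*(C+.192*u),.071],v=.03,until_force=6); print(r,R(),(get_ft_force()-f0).round(2),get_time())
snap("pics/scene14.png")
s=cv2.imread("pics/scene14.png")[180:310,260:440]; cv2.imwrite("pics/sc14.png",cv2.resize(s,None,fx=4,fy=4,interpolation=cv2.INTER_CUBIC))
```

```text
False 0.21476587313998155 [ 0.34 -0.61  0.66] 22.125
True 0.20286623105143284 [0.95 3.16 0.48] 22.6333
22.633 77.0 40 0.084
```

View pics/sc14.png

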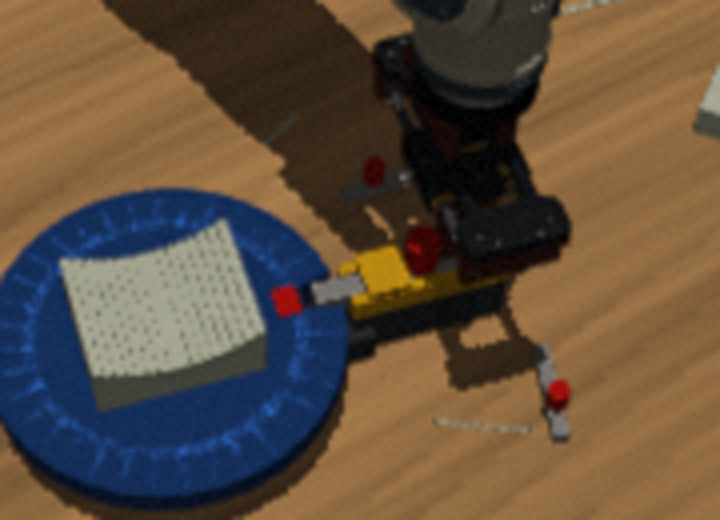

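Run:
```python
from drag import *
u=np.array([np.cos(SLOT),np.sin(SLOT)]); R=lambda:(get_tcp_pos()[:2]-C)@u
f0=get_ft_force(); r=movel([*(C+.196*u),.071],v=.02,until_force=5); print(r,R(),get_ft_force().round(2)); wait(.15); print(R(),get_ft_force().round(2))
movel([*(C+.25*u),.071],v=.12); movel([*(C+.25*u),.16],v=.2)
# look from above
move_pose([*(C+.05*u),.16],yawq(SLOT)); snap("pics/scene15.png")
p=get_tcp_pos();q=get_ee_rot(); im=read_camera("wrist"); cv2.imwrite("pics/wrist15.png",im[:,:,::-1])
T=wristT(p,q); np.savez("w15.npz",T=T); CI["wrist"]={"intrinsics":camera_info("wrist")["intrinsics"],"T":T}
B=bird("wrist",im,C+.13*u,.06,.06,600); cv2.imwrite("pics/birdw15.png",B[:,:,::-1]); print(get_time())
```

```text
True 0.20297790938386256 [1.28 2.54 1.69]
0.2029989679599548 [1.15 1.75 1.06]
24.992 72.2 8 0.0816
25.0917
```

View pics/birdw15.png

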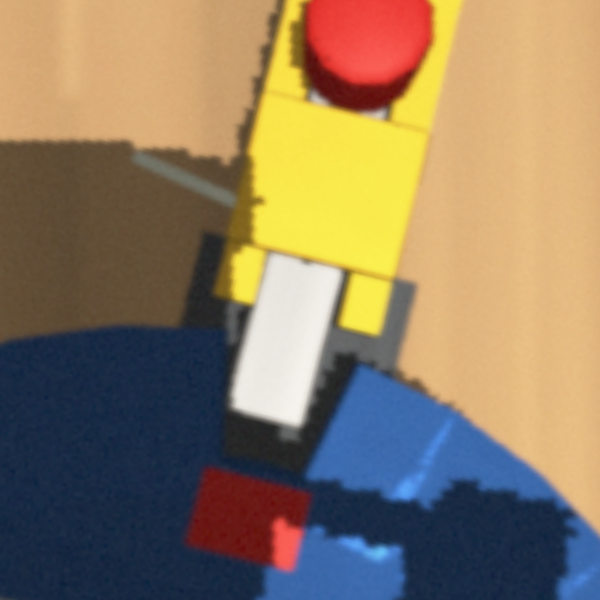

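View pics/scene15.png

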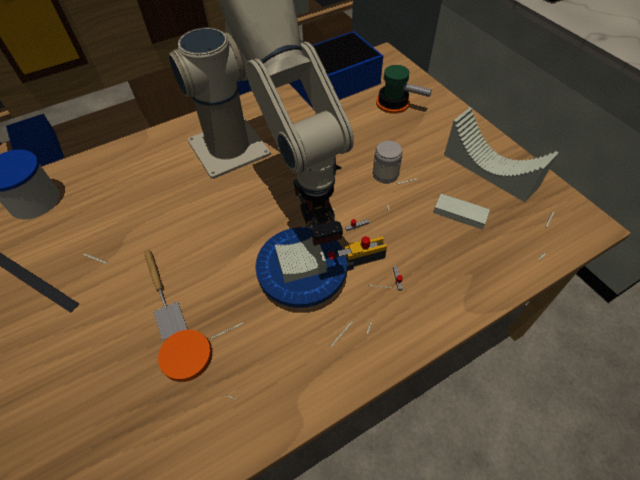

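Bird15 shows the knob against the bridge edge at (360,110) and the nose at (265,420), which is R≈0.105 m, i.e. slot x≈-0.015 (home). A second press didn't move it any further. The platter is lined up and the gripper is clear at z=0.16, so I'll hand in.

Run:
```python
from station import *
print(get_ft_force(),get_tcp_pos(),get_time()); job_done(); print(get_time())
```

```text
[-0.12985402  0.22836139  0.48022567] [0.58851226 0.01417809 0.15976725] 25.0917
the job is handed in; nothing more can be done
the job is handed in; nothing more can be done
```

I spun the turntable, stopped it lined up with the slot, and locked it. I handed the job in at 25.1 s, with no verdict reported.

- **Spin:** I pushed the side of the bracket and the platter reached about 3.95 rad/s, a turn every 1.6 s. It ran untouched for about 4 s and was still above 3.4 rad/s when I braked.
- **Brake:** The fingertip pressed with about 5.5–7 N and stopped the platter sooner than I predicted, 38° short of the slot. I kept the finger down and dragged the platter the rest of the way, then lifted off. So the lined-up stop came from braking plus dragging, not braking alone.
- **Alignment:** After lift-off the wrist camera measured the notch at 75.7° against the slot at 75.9°. The scene camera held 77.0° in every clear view until the bolt was in. Its scale is offset, and my estimate of the slot on it is about 76.7°. Two scene frames read 76.1°, with part of the red patch hidden.
- **Lock:** I pushed the knob with about 6 N. The last picture shows the knob against the bridge and the nose about 15–16 mm inside the rim. A second push did not move it further.

**Other contacts:**
- I pressed the platter once at about 7 N before the spin, to find its height.
- Feeling for contact on the bracket set it turning slowly just before the main push.
- The tin, knife, pads and offcut look untouched in the last scene picture.

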